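# Angle a cigar mould past the column into the press

### The arm

A 7-joint arm with a two-finger parallel gripper is mounted at the origin on the work surface. World frame = base frame: x ahead of the robot, y to its left, z up, the work surface at z = 0. Lengths are in m, angles in rad, forces in N, time in s.
With the tool pointing down it reaches from about 0.425 to 0.925 m from the base axis. Payload 6.8 kg.
Tool frame: the origin (TCP) lies on the centre line of the jaws, within the pads' length; the fingertips stand 19 mm ahead of it and the grasp point (between the pads) is the TCP (bot.tcp_to_tips is the distance from the TCP to the fingertips, in m); x points along the fingers, y is the direction in which the jaws open and shut, and the axes are right-handed (so a half turn about x gives the same grasp; the last joint's range is limited). The gripper opens to 85 mm and grips with 20 to 120 N. Pads are 22 mm wide; open, the fingers measure 114 mm over their backs; the gripper's body (76 mm by 85 mm) begins 54 mm behind the grasp point. The pads swing forward as they close: fully open they stand 13 mm farther back than shut.
Start: joints at [1.232, 0.477, 0.022, 1.555, -0.011, 1.109, -0.083], TCP at [0.154, -0.657, 0.25] pointing down, gripper open.
Joint ranges: [-2.96, 2.96], [-0.34, 2.1], [-1.41, 1.46], [0.24, 2.44], [-1.37, 4.51], [0.17, 1.92], [-2.96, 2.96]. Speed limits (rad/s): [2.39, 2.39, 3.14, 3.14, 3.14, 3.14, 3.14].

### API

Orientations are given as a unit quaternion [w, x, y, z].
In Python, from station import status, eyes, bot gives the robot as it stands.
- The arm moves only by the tool apply_moves, never from a script. Its arguments are lists of equal length, an entry for each row: "travel": the shift along the tool's x, y, z in cm, a list of three; "turn": the turn, a rotation vector about the tool's x, y, z in rad, a list of three; "grip": the closure, from 0 (fully open) to 1 (shut). In form: {"travel": [[tx, ty, tz], ...], "turn": [[wx, wy, wz], ...], "grip": [grip, ...]}. A call has 1 to 8 rows; each row shifts and turns the pose as measured when the row begins, along the tool's axes as they then stand; what a row does not reach is not made up. A row lasts 1/12 s, in which the tool goes at most 41.7 mm and 7.16 degrees, less where a joint would pass 70% of its speed; a pose out of reach is approached as far as the arm can. A call is refused whole if a number of a shift passes 4.17 or a number of a turn 0.125, either way. A call with a gripper value outside its range is refused whole. The fingers move at their own pace and stop on an object; "newtons" is the grip in N (left out, the last holds). Time passes only in rows, so rows that do not move let the fingers close. It gives the time, the measured TCP pose, the force and the opening at its end, in the units of the state.
- status.get_obs(): the state, without advancing time (a new reading comes with each control period).
- eyes.read_camera(name): name is "scene" or "top" or "wrist"; returns the picture (480x640x3 uint8, red, green, blue); there is no depth.
- eyes.calibration(name): a dict with "intrinsics" (3x3 intrinsics, pixels), "distortion" ([k1, k2, p1, p2, k3] as OpenCV has them; the pictures are not rectified), "xyz" and "attitude" of the camera in the world; the wrist camera has in their place "T_tool_cam" (4x4, takes a point from camera to tool coordinates, whose origin is the TCP and whose axes are the tool frame's). Camera axes: x right, y down, z forward; pixel columns grow to the right and rows downward; lengths in m; the calibration is good to about 2 mm. A picture is of the moment at which its call begins: read the wrist's pose just before it. calibration takes no time and is no camera call.
- bot.hand_in(): hands the job in, once; it reports no verdict.
Trained networks look in the newest picture that a camera, given by its name, has taken for a name from the list of things; names that differ only in an ending like _2 or _b are one class to them, and where a whole thing is asked for, a point or a joint stands for the part that bears it (a point fixed in the world has none). Each returns a list of dicts, best first, with "score" (0 to 1); they miss things now and then, are a little off and sometimes report something else, mostly with a low value. They report only what shows in the picture. A call takes as long as a camera call.
- eyes.masks_of(thing, camera): "region" (480x640 bool, what is visible of it) and "rect" ([left, top, right, bottom] in pixels, round what is visible of it).
The state is a dict: "t": time; "q": joint angles; "joint_vel": joint speeds; "joint_torque": joint torques, N m; "eef_pos": TCP position; "tool_rot": TCP orientation; "contact_force": force on the tool from outside, world axes, zero at the start; "torque": the same for the moment, N m; "gripper_width": opening from 0.0 (shut) to 1.0 (fully open).
Only numpy, scipy, OpenCV 4.12 (cv2) and the standard library are available. Lean on these libraries where they do the work, as an engineer would, in place of code of your own. Each camera call takes 0.05 s, during which the arm holds its last target. There are 200 camera calls.

### The job

Load the closed cigar mould that lies in front of the press by pushing it over the bench with the fingertips, without lifting it: it is too long to go straight in, so push its left end in at an angle past the front column, slide it on until that end is tucked behind the column, then push the right end round. Finish with the mould flat on the press bed between the two end cheeks, its long side square and snug against the back fence. Leave everything else on the bench where it stands.

Things in the scene. Friction and masses are not known exactly. Their poses are not given: they have to be found in the camera images.
- mould: closed cigar mould to be loaded, alone in front of the press towards the right: dark wooden block 100 (its x) x 300 (its y, the long way) x 48 mm high, ten cavity mouths along each long side; 0.5 to 1 kg, slides with 2 to 7 N of drag. Origin: centre of its underside, on the bench. At the start it lies roughly along the fence, its +y end to the left (the column's side).
- press: bolted-down mould press, open to the front and above; its bed is flush with the bench. Origin: on the bench, middle of the back fence's front face; x points away from the robot into the fence, y left along it. In mm: fence face at x = 0, 36 high, 360 long. End cheeks: 30 high, 12 thick, inner faces at y = +180 and -180, from x = 0 forward to x = -140. Home, the mould's origin is at x = -50.
- left_end (a point): middle of the mould's left-hand end face (mould frame y = +150, 24 above its underside): the end that goes in first.
- column_foot (a point): centre, at bench level, of the press's front column (press frame x = -166, y = +115): boss 48 mm diameter, 14 high; column 30 diameter up to 207; nut 44 diameter, top at 237. Clear gap boss to right-hand cheek 271 (less than the mould's length), boss to fence 142. The rear column (x = +55, y = -115) holds the yoke swung open, right of it behind the fence: 108 to 311 high.
- gum_pot: jar of vegetable gum, amber glass with a metal cap, 54 across, 62 tall, origin under its centre; stands left of the press's front column. Leave it alone.
- ring_gauge: flat brass ring gauge with five holes, 40 x 125 x 7, lying to the right of the press. Leave it alone.
- mallet: wooden mallet lying at the right of the bench, about 230 long, head 60 across and 95 wide. Leave it alone.
- spray_bottle: clear trigger spray bottle, 72 across, 205 tall, at the right. Leave it alone.
- oil_can: upright can with a cap, 60 across, 150 tall, at the left behind. Leave it alone.
- open_mould: open half of another mould with cigars lying in its grooves, 100 x 300 x 23 (32 over the cigars), at the far left. Leave it alone.

How it is judged:
On the way:
1. the left end is tucked in behind the front column with the mould still at an angle (y of left_end in the frame of press above 0.1 m and x of left_end in the frame of press above -0.13 m and angle between the y axis of mould and the y axis of press, either way round above 0.12 rad), for 0.1 s.
At the end, for the whole second after the job is handed in: The mould lies flat on the press bed, at rest, between the end cheeks and behind the front column, its back long side within 8 mm of the back fence (at mid-length) and parallel to it within 0.04 rad (x of mould in the frame of press between -0.058 and -0.046 m and y of mould in the frame of press between -0.033 and 0.033 m and angle between the y axis of mould and the y axis of press, either way round below 0.04 rad and height (world z) of mould below 0.004 m and angle between mould's own z axis and vertical below 0.03 rad and linear speed of mould below 0.01 m/s and angular speed of mould below 0.05 rad/s); the robot touches nothing.
It fails at once if the mould is lifted off the bench or tipped up (height (world z) of mould above 0.012 m or angle between mould's own z axis and vertical above 0.12 rad).
It fails at once if another thing on the bench is pushed away (over 30 mm), lifted or knocked over (distance of any of gum_pot, ring_gauge, mallet, spray_bottle, oil_can, open_mould from where it was at the start of the episode above 0.03 m or angle between any of gum_pot, ring_gauge, mallet, spray_bottle, oil_can, open_mould's own z axis and vertical above 0.4 rad).
It also fails if it takes over 72 s, if anything falls off the work surface, if the arm or the gripper's body presses on something with over 40 N, if the wrist force passes 120 N, or if a joint passes its speed limit or range.

## Working session

There is one attempt and no reset: what is moved stays moved. The work goes in short steps, Python scripts to look and compute and a tool call to move; the robot and the scene stay as the last step left them, time stands still between calls to the robot, and variables do not carry over. Pictures are saved under pics/ and viewed, about 8 in all and at most 12, crops included, and the job is handed in when it is done.

Besides the shell and the picture viewer there is one more tool, called as name(argument=value, ...) on one line, values as JSON. apply_moves: Moves the arm, as the interface text tells. Its arguments: {"type":"object","properties":{"travel":{"type":"array"},"turn":{"type":"array"},"grip":{"type":"array"},"newtons":{"type":"number"}},"required":["travel","turn","grip"]}

```bash
ls; mkdir -p pics
python3 - <<'E'
from station import status, eyes, bot
import cv2, numpy as np
o=status.get_obs(); print({k:np.round(v,3) for k,v in o.items()})
for c in ("top","scene"):
    k=eyes.calibration(c); print(c,k)
    im=eyes.read_camera(c); cv2.imwrite(f"pics/{c}0.png",im[:,:,::-1])
    for t in ("mould","press","gum_pot","ring_gauge","mallet","spray_bottle"):
        print(t,[(round(float(d['score']),2),d['rect']) for d in eyes.masks_of(t,c)[:3]])
E
```

```text
pics
{'t': np.float64(0.0), 'q': array([ 1.232,  0.478,  0.022,  1.556, -0.012,  1.109, -0.083]), 'joint_vel': array([-0.002, -0.002,  0.001,  0.002,  0.001,  0.001,  0.   ]), 'joint_torque': array([-0.0000e+00, -5.9644e+01,  1.6080e+00, -2.8120e+01,  1.2000e-02,
        9.0000e-03,  0.0000e+00]), 'eef_pos': array([ 0.154, -0.657,  0.249]), 'tool_rot': array([-0.081, -0.702, -0.082,  0.703]), 'contact_force': array([ 0.345,  0.571, -0.363]), 'torque': array([ 0.033, -0.01 , -0.013]), 'gripper_width': np.float64(1.001)}
top {'intrinsics': array([[474.36817015,   0.        , 326.15377686],
       [  0.        , 474.36817015, 235.97057334],
       [  0.        ,   0.        ,   1.        ]]), 'distortion': array([-0.10330297,  0.        ,  0.        ,  0.        ,  0.        ]), 'xyz': array([0.4193188 , 0.05391741, 1.32146853]), 'attitude': array([ 0.04251421, -0.70080244,  0.71036641, -0.04947781])}
mould [(0.86, [281.4, 241.2, 397.2, 291.8]), (0.36, [382.1, 202.6, 423.7, 222.4])]
press [(0.57, [222.4, 94.3, 488.8, 253.6])]
gum_pot [(0.87, [190.3, 246.8, 211.1, 269.5])]
ring_gauge [(0.64, [382.8, 200.0, 424.0, 220.1])]
mallet [(0.58, [503.9, 249.7, 544.6, 334.3])]
spray_bottle [(0.83, [487.3, 203.6, 539.2, 236.9]), (0.18, [283.6, 241.4, 398.3, 289.7])]
scene {'intrinsics': array([[504.27021121,   0.        , 330.42951645],
       [  0.        , 504.27021121, 238.4489939 ],
       [  0.        ,   0.        ,   1.        ]]), 'distortion': array([-0.05392989,  0.        ,  0.        ,  0.        ,  0.        ]), 'xyz': array([1.26313123, 1.17223714, 1.05335872]), 'attitude': array([-0.11701181,  0.23195017,  0.86573637, -0.42779421])}
mould [(0.75, [318.8, 202.6, 383.9, 265.8])]
press [(0.9, [218.4, 146.1, 385.3, 327.4])]
gum_pot []
ring_gauge [(0.45, [278.1, 213.0, 293.5, 233.5])]
mallet [(0.66, [272.1, 150.8, 324.4, 176.6])]
spray_bottle [(0.78, [255.2, 133.5, 272.9, 189.1])]
```

Run:
```python
import cv2
im=cv2.imread("pics/top0.png")[90:340,170:560]
cv2.imwrite("pics/top0c.png",cv2.resize(im,None,fx=2.05,fy=2.05,interpolation=cv2.INTER_CUBIC))
```

```text
(no output)
```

View pics/top0c.png

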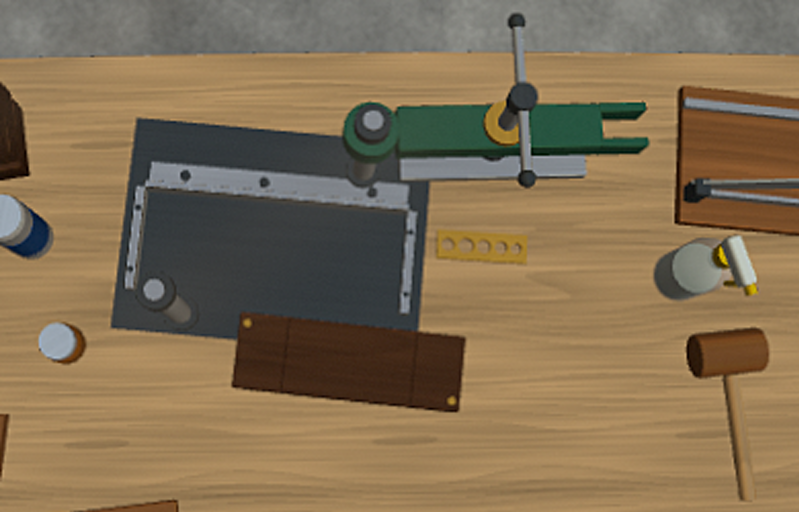

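Run:
```python
import cv2
im=cv2.imread("pics/top0.png")[155:295,215:405]
cv2.imwrite("pics/top0d.png",cv2.resize(im,None,fx=4.2,fy=4.2,interpolation=cv2.INTER_CUBIC))
```

```text
(no output)
```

View pics/top0d.png

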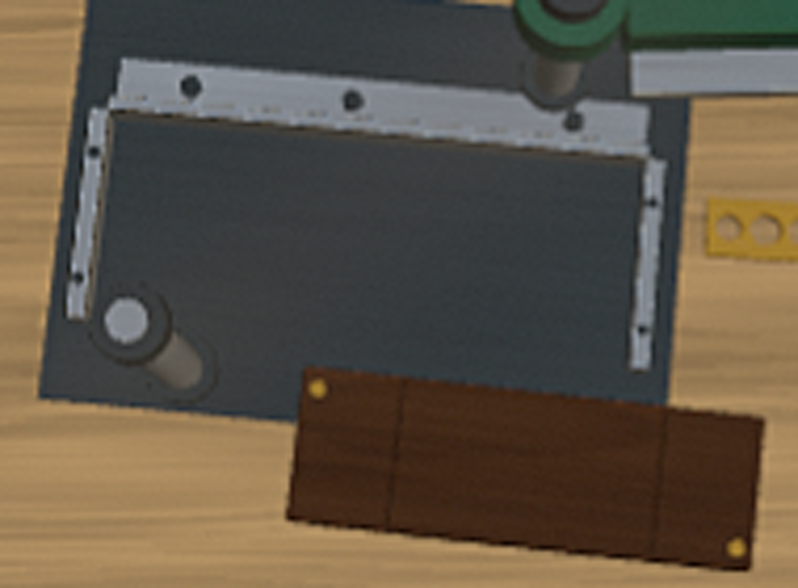

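```bash
cat > h.py <<'E'
import numpy as np, cv2
from scipy.spatial.transform import Rotation as R
from scipy.optimize import least_squares
def quat(q): return R.from_quat([q[1],q[2],q[3],q[0]])
class Cam:
    def __init__(s,k,xyz=None,Rm=None):
        s.K=k["intrinsics"]; s.D=np.array(k["distortion"],float)
        s.p=np.array(k["xyz"]) if xyz is None else xyz
        s.R=quat(k["attitude"]).as_matrix() if Rm is None else Rm
    def to_world(s,uv,z):
        n=cv2.undistortPoints(np.float64(uv).reshape(-1,1,2),s.K,s.D)[:,0]
        d=np.c_[n,np.ones(len(n))]@s.R.T
        z=np.broadcast_to(z,len(n))
        return s.p+d*((z-s.p[2])/d[:,2])[:,None]
    def project(s,X):
        return cv2.projectPoints(np.float64(X),cv2.Rodrigues(s.R.T)[0],-s.R.T@s.p,s.K,s.D)[0][:,0]
def fit2d(local,world):
    """planar pose x,y,yaw taking local xy to world xy"""
    f=lambda p:((np.c_[np.cos(p[2])*local[:,0]-np.sin(p[2])*local[:,1],np.sin(p[2])*local[:,0]+np.cos(p[2])*local[:,1]]+p[:2])-world[:,:2]).ravel()
    r=least_squares(f,[.6,0,0]); return r.x,r.fun.reshape(-1,2)
E
python3 - <<'E'
from station import eyes
from h import *
c=Cam(eyes.calibration("top"))
def px(l): return (np.array(l,float)+.5)/4.2-.5+[215,155]
m=px([(303,368),(763,418),(750,570),(288,520)])
W=c.to_world(m,.048); L=np.array([(.05,.15),(.05,-.15),(-.05,-.15),(-.05,.15)])
p,e=fit2d(L,W); print("mould",p,"\n",e*1e3)
P=px([(108,112),(645,158),(632,368),(126,320),(185,372)])
W=c.to_world(P,np.array([0,0,0,.237,0]))
L=np.array([(0,.18),(0,-.18),(-.14,-.18),(-.166,.115),(-.166,.115)])
p,e=fit2d(L,W); print("press",p,"\n",W,"\n",e*1e3)
o=np.c_[c.to_world([(200.7,258)],.062)]; print("gum",o)
E
```

```text
mould [ 0.50342861  0.00438764 -0.12080026] 
 [[ 0.87378071  0.39510643]
 [ 1.03411236 -1.76946084]
 [-0.99976762 -1.08554935]
 [-0.90812545  2.45990376]]
press [ 0.73160803  0.09952334 -0.09350827] 
 [[ 0.75326162  0.28301846  0.        ]
 [ 0.71643963 -0.08198037  0.        ]
 [ 0.57307908 -0.06947885  0.        ]
 [ 0.57571714  0.23058529  0.237     ]
 [ 0.57427334  0.22932534  0.        ]] 
 [[-4.84661576 -4.28148919]
 [-1.63856279  2.29007381]
 [ 2.33360161  2.86064917]
 [ 1.35388548 -1.06458912]
 [ 2.79769146  0.19535533]]
gum [[0.52905388 0.37678261 0.062     ]]
```

```bash
cat >> h.py <<'E'
PR=np.array([.733,.0998,-.097])   # press pose
def rot(a): return np.array([[np.cos(a),-np.sin(a)],[np.sin(a),np.cos(a)]])
def to_press(p): return np.r_[rot(PR[2]).T@(np.array(p[:2])-PR[:2]),p[2]-PR[2]]
def from_press(p): return np.r_[rot(PR[2])@np.array(p[:2])+PR[:2],p[2]+PR[2]]
def plan(o,x,y,z,yaw=None):
    """print shift in tool axes (cm) and turn about tool x for jaw axis (tool y) at heading yaw"""
    Rm=quat(o["tool_rot"]).as_matrix(); d=Rm.T@(np.array([x,y,z])-o["eef_pos"])*100
    h=np.arctan2(Rm[1,1],Rm[0,1]); print("tcp",np.round(o["eef_pos"],4),"jaw heading",round(h,3),"| tool x",np.round(Rm[:,0],3),"tool y",np.round(Rm[:,1],3),"tool z",np.round(Rm[:,2],3))
    print("shift cm",np.round(d,2),"dist",round(np.linalg.norm(d),2))
    if yaw is not None:
        a=(yaw-h+np.pi/2)%np.pi-np.pi/2; print("turn about tool x",round(-a,3),"(jaw symmetric)")
B=np.array([(sx*.05,sy*.15,z) for sx in(1,-1) for sy in(1,-1) for z in(0,.048)])
def sil(c,p):
    X=B.copy(); X[:,:2]=B[:,:2]@rot(p[2]).T+p[:2]
    h=cv2.convexHull(np.float32(c.project(X)))
    m=np.zeros((480*2,640*2),np.uint8); cv2.fillConvexPoly(m,np.round((h*2+.5)*16).astype(np.int32),255,shift=4)
    return cv2.resize(m,(640,480),interpolation=cv2.INTER_AREA)/255.
def fit_mould(views,p0):
    """views: list of (Cam, mask, weightmask)"""
    from scipy.optimize import minimize
    def cost(q):
        p=p0+q*np.array([.01,.01,.05])
        return sum((np.abs(sil(c,p)-m)*w).sum()/m.sum() for c,m,w in views)
    best=None
    for a in(0,-3,3):
        r=minimize(cost,[0,0,a],method="Nelder-Mead",options=dict(initial_simplex=np.array([[0,0,a],[2,0,a],[0,2,a],[0,0,a+2]]),xatol=.01,fatol=1e-4))
        if best is None or r.fun<best.fun: best=r
    return p0+best.x*np.array([.01,.01,.05]),best.fun
def see_mould(eyes,p0,cams=("top","scene")):
    vs=[]
    for n in cams:
        eyes.read_camera(n); ms=eyes.masks_of("mould",n); c=Cam(eyes.calibration(n))
        ms=[d for d in ms if d["region"].sum()>300 and (sil(c,p0)*d["region"]).sum()>0.15*d["region"].sum()]
        if not ms: print(n,"none"); continue
        m=ms[0]["region"].astype(float); vs.append((c,m,np.ones_like(m)))
        p,f=fit_mould(vs[-1:],p0); print(n,round(float(ms[0]["score"]),2),"area/pred",round(m.sum()/sil(c,p0).sum(),2),"world",np.round(p,4),"press",np.round(to_press(p),4),"cost",round(f,3))
    return vs
E
python3 - <<'E'
from station import status,eyes
from h import *
p=np.array([.5034,.0044,-.12])
see_mould(eyes,p)
o=status.get_obs(); plan(o,.45,-.2,.25,-.12+np.pi/2)
# overlay of press
c=Cam(eyes.calibration("top")); im=eyes.read_camera("top")[:,:,::-1].copy()
s=4.2
big=cv2.resize(im[155:295,215:405],None,fx=s,fy=s,interpolation=cv2.INTER_CUBIC)
def dr(L,z,col):
    L=np.array(L); X=np.c_[L@rot(PR[2]).T+PR[:2],np.full(len(L),z)]
    uv=((c.project(X)-[215,155])+.5)*s-.5; cv2.polylines(big,[np.round(uv).astype(np.int32)],False,col,1)
dr([(-.14,.18),(0,.18),(0,-.18),(-.14,-.18)],0,(0,0,255))
dr([(0,.18),(0,-.18)],.036,(0,255,0))
t=np.linspace(0,6.3,40)
dr(np.c_[-.166+.024*np.cos(t),.115+.024*np.sin(t)],.014,(0,0,255)); dr(np.c_[-.166+.022*np.cos(t),.115+.022*np.sin(t)],.237,(0,255,0))
cv2.imwrite("pics/ov.png",big)
E
```

```text
top 0.71 area/pred 0.97 world [ 0.5051  0.0049 -0.1223] press [-0.2176 -0.1165 -0.0253] cost 0.036
scene 0.76 area/pred 0.86 world [ 0.5015 -0.0008 -0.1231] press [-0.2206 -0.1225 -0.0261] cost 0.182
tcp [ 0.1544 -0.6571  0.2504] jaw heading -1.34 | tool x [ 0. -0. -1.] tool y [ 0.229 -0.973  0.   ] tool z [-0.973 -0.229 -0.   ]
shift cm [ 3.000e-02 -3.774e+01 -3.923e+01] dist 54.44
turn about tool x 0.351 (jaw symmetric)
```

View pics/ov.png

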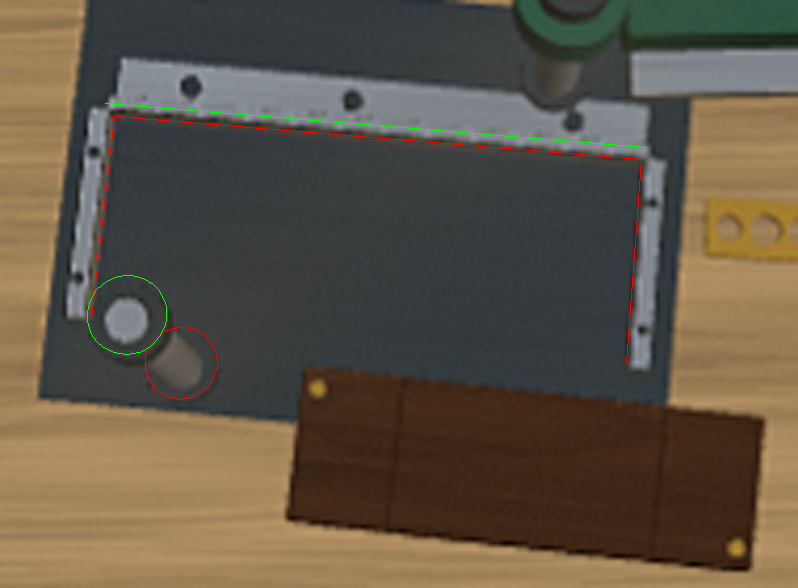

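apply_moves(travel=[[0,-2.8,-2.8],[0,-2.8,-2.8],[0,-2.8,-2.8],[0,-2.8,-2.8],[0,-2.8,-2.8],[0,-2.8,-2.8],[0,-2.8,-2.8],[0,-2.8,-2.8]], turn=[[0,0,0],[0,0,0],[0,0,0],[0,0,0],[0,0,0],[0,0,0],[0,0,0],[0,0,0]], grip=[1,1,1,1,1,1,1,1])

```text
t: 1.62
eef_pos: [0.3201, -0.3868, 0.2484]
tool_rot: [-0.077, -0.702, -0.072, 0.705]
contact_force: [0.4, -0.2, -1.2]
gripper_width: 0.002
```

apply_moves(travel=[[0,-2.8,-2.8],[0,-2.8,-2.8],[0,-2.8,-2.8],[0,-2.8,-2.8],[0,-2.8,-2.8],[0,-2.8,-2.8],[0,0,0],[0,0,0]], turn=[[0,0,0],[0,0,0],[0,0,0],[0.1,0,0],[0.1,0,0],[0.1,0,0],[0.05,0,0],[0,0,0]], grip=[1,1,1,1,1,1,1,1])

```text
t: 2.28
eef_pos: [0.4652, -0.1784, 0.2497]
tool_rot: [-0.043, 0.708, -0.048, -0.704]
contact_force: [-0.3, -0.3, 0.6]
gripper_width: 0.001
```

```bash
sed -i 's/^PR=.*/PR=np.array([.733,.0995,-.099])/' h.py
python3 - <<'E'
from station import status
from h import *
o=status.get_obs(); print(o["t"]); plan(o,.426,.129,.12,-.12+np.pi/2)
E
```

```text
2.2833
tcp [ 0.4652 -0.1784  0.2497] jaw heading -1.699 | tool x [ 0.005 -0.009 -1.   ] tool y [-0.128 -0.992  0.008] tool z [-0.992  0.128 -0.006]
shift cm [ 12.68 -30.09   7.91] dist 33.59
turn about tool x -0.009 (jaw symmetric)
```

apply_moves(travel=[[0,-3.7,1],[0,-3.7,1],[0,-3.7,1],[0,-3.7,1],[0,-3.7,1],[0,-3.7,1],[1,-3.6,1],[1,-3.6,1]], turn=[[0,0,0],[0,0,0],[0,0,0],[0,0,0],[0,0,0],[0,0,0],[0,0,0],[0,0,0]], grip=[1,1,1,1,1,1,1,1])

```text
t: 2.95
eef_pos: [0.4256, 0.1218, 0.2288]
tool_rot: [-0.045, 0.711, -0.054, -0.7]
contact_force: [0.9, -0.3, 0.9]
gripper_width: 0.0
```

Run:
```python
from station import status
from h import *
o=status.get_obs(); print(o["t"]); plan(o,.426,.129,.035,-.12+np.pi/2)
```

```text
2.95
tcp [0.4256 0.1218 0.2288] jaw heading -1.711 | tool x [ 0.015 -0.013 -1.   ] tool y [-0.14  -0.99   0.011] tool z [-0.99   0.139 -0.017]
shift cm [19.37 -0.93  0.39] dist 19.39
turn about tool x -0.02 (jaw symmetric)
```

apply_moves(travel=[[3.5,0,0],[3.5,0,0],[3.5,0,0],[3.5,0,0],[3,-0.5,0.2],[2,-0.4,0.2],[0.6,0,0],[0,0,0]], turn=[[0,0,0],[0,0,0],[0,0,0],[0,0,0],[0,0.01,0.01],[0,0,0],[0,0,0],[0,0,0]], grip=[1,1,1,1,1,1,1,1])

```text
t: 3.62
eef_pos: [0.43, 0.1354, 0.0279]
tool_rot: [-0.036, 0.719, -0.049, -0.693]
contact_force: [0.0, 0.2, 0.4]
gripper_width: 0.002
```

Run:
```python
from station import status,eyes
from h import *
o=status.get_obs(); print(o["t"]); plan(o,.426,.129,.035,-.12+np.pi/2)
see_mould(eyes,np.array([.505,.004,-.12]),("top",))
```

```text
3.6167
tcp [0.43   0.1354 0.0279] jaw heading -1.691 | tool x [ 0.035 -0.019 -0.999] tool y [-0.12  -0.993  0.015] tool z [-0.992  0.12  -0.037]
shift cm [-0.71  0.69  0.29] dist 1.03
turn about tool x -0.001 (jaw symmetric)
top 0.66 area/pred 0.96 world [ 0.5048  0.0048 -0.1214] press [-0.2177 -0.1168 -0.0224] cost 0.05
```

apply_moves(travel=[[-0.7,0,0],[0,0,-0.8],[0,0,-0.8],[0,0,-0.7],[0,0,-0.7],[0,0,-0.7],[0,0,-0.7],[0,0,-0.7]], turn=[[0,-0.035,-0.02],[0,0,0],[0,0,0],[0,0,0],[0.03,0,0],[0.04,0,0],[0.04,0,0],[0.04,0,0]], grip=[1,1,1,1,1,1,1,1])

```text
t: 4.38
eef_pos: [0.4875, 0.1285, 0.0429]
tool_rot: [-0.103, 0.705, -0.096, -0.695]
contact_force: [-3.8, 3.0, 0.6]
gripper_width: 0.001
```

Run:
```python
from station import status,eyes
from h import *
o=status.get_obs(); print(o["t"]); plan(o,.5,.1,.03)
see_mould(eyes,np.array([.515,.01,-.22]),("top","scene"))
```

```text
4.3833
tcp [0.4875 0.1285 0.0429] jaw heading -1.854 | tool x [ 0.014  0.008 -1.   ] tool y [-0.279 -0.96  -0.012] tool z [-0.96   0.28  -0.011]
shift cm [ 1.29  2.4  -1.98] dist 3.36
top 0.74 area/pred 0.83 world [ 0.5181 -0.004  -0.2679] press [-0.2036 -0.1243 -0.1689] cost 0.211
scene 0.84 area/pred 0.86 world [ 0.5142 -0.009  -0.2725] press [-0.207  -0.1296 -0.1735] cost 0.112
```

apply_moves(travel=[[0.3,0,-0.7],[0.3,0,-0.7],[0.3,0,-0.7],[0.1,0,-0.7],[0.1,0,-0.7],[0,0,-0.7],[0,0,-0.7]], turn=[[0.04,0,0],[0.04,0,0],[0.04,0,0],[0.04,0,0],[0.04,0,0],[0.04,0,0],[0.04,0,0]], grip=[1,1,1,1,1,1,1])

```text
t: 5.17
eef_pos: [0.5247, 0.1175, 0.0316]
tool_rot: [0.202, -0.679, 0.192, 0.68]
contact_force: [-4.4, 5.6, 5.3]
gripper_width: -0.004
```

Run:
```python
from station import status,eyes
from h import *
o=status.get_obs(); print(o["t"]); plan(o,.5,.1,.03)
see_mould(eyes,np.array([.525,-.01,-.54]),("top","scene"))
```

```text
5.1667
tcp [0.5247 0.1175 0.0316] jaw heading -2.136 | tool x [ 0.002  0.013 -1.   ] tool y [-0.535 -0.845 -0.013] tool z [-0.845  0.535  0.005]
shift cm [0.13 2.8  1.15] dist 3.03
top 0.56 area/pred 0.77 world [ 0.5337 -0.0152 -0.4702] press [-0.187  -0.1338 -0.3712] cost 0.317
scene 0.85 area/pred 0.99 world [ 0.5286 -0.0191 -0.4428] press [-0.1917 -0.1382 -0.3438] cost 0.046
```

apply_moves(travel=[[0,0,-0.8],[0,0,-0.8],[0,0,-0.6],[0,0,1.5],[0,0,3],[-4,0,2],[-4,0,0],[-4,0,0]], turn=[[0.03,0,0],[0.03,0,0],[0.03,0,0],[0,0,0],[0,0,0],[0,0,0],[0,0,0],[0,0,0]], grip=[1,1,1,1,1,1,1,1])

```text
t: 6.03
eef_pos: [0.4847, 0.1394, 0.1447]
tool_rot: [0.228, -0.664, 0.228, 0.675]
contact_force: [1.1, -0.2, 0.6]
gripper_width: -0.001
```

Run:
```python
from station import status,eyes
from h import *
o=status.get_obs(); print(o["t"]);
see_mould(eyes,np.array([.532,-.017,-.55]),("top","scene"))
plan(o,.43,-.22,.16,-.55)
```

```text
6.0333
top 0.87 area/pred 0.99 world [ 0.5371 -0.024  -0.5394] press [-0.1827 -0.1423 -0.4404] cost 0.028
scene 0.94 area/pred 0.96 world [ 0.5334 -0.0284 -0.5334] press [-0.1859 -0.147  -0.4344] cost 0.035
tcp [0.4847 0.1394 0.1447] jaw heading -2.228 | tool x [-0.014  0.005 -1.   ] tool y [-0.611 -0.792  0.004] tool z [-0.792  0.611  0.014]
shift cm [ -1.65  31.8  -17.6 ] dist 36.39
turn about tool x 1.464 (jaw symmetric)
```

apply_moves(travel=[[0,3.5,-2.05],[0,3.5,-2.05],[0,3.5,-2.05],[0,3.5,-2.05],[0,3.5,-2.05],[0,3.5,-2.05],[0,3.5,-2.05],[0,3.5,-2.05]], turn=[[0,0,0],[0,0,0],[0,0,0],[0,0,0],[0,0,0],[0,0,0],[0,0,0],[0,0,0]], grip=[0.4,0.4,0.4,0.4,0.4,0.4,0.4,0.4])

```text
t: 6.9
eef_pos: [0.4409, -0.183, 0.1332]
tool_rot: [0.225, -0.662, 0.223, 0.679]
contact_force: [1.5, -0.2, 0.8]
gripper_width: 0.598
```

apply_moves(travel=[[0,0,0],[0,0,0],[0,0,0],[0,0,0],[0,0,0],[0,0,0],[0,0,0],[0,0,0]], turn=[[0.123,0,0],[0.123,0,0],[0.123,0,0],[0.123,0,0],[0.123,0,0],[0.123,0,0],[0.123,0,0],[0.123,0,0]], grip=[0.4,0.4,0.4,0.4,0.4,0.4,0.4,0.4])

```text
t: 7.57
eef_pos: [0.4242, -0.2017, 0.1195]
tool_rot: [0.509, -0.465, 0.529, 0.494]
contact_force: [-0.1, 0.6, 0.4]
gripper_width: 0.603
```

apply_moves(travel=[[0,0,0],[0,0,0],[0,0,0],[0,0,0],[0,0,0]], turn=[[0.123,0,0],[0.123,0,0],[0.123,0,0],[0.123,0,0],[0.05,0,0]], grip=[0.4,0.4,0.4,0.4,0.4])

```text
t: 7.98
eef_pos: [0.4162, -0.2051, 0.1138]
tool_rot: [0.604, -0.322, 0.64, 0.349]
contact_force: [-0.3, 0.6, -0.5]
gripper_width: 0.599
```

Run:
```python
from station import status,eyes
from h import *
o=status.get_obs(); print(o["t"],o["gripper_width"],o["q"].round(2));
plan(o,.441,-.185,.035,-.537)
```

```text
7.9833 0.5994960343442226 [-0.3   0.46  0.77  2.16 -0.45  0.75 -2.95]
tcp [ 0.4162 -0.2051  0.1138] jaw heading 2.559 | tool x [-0.063  0.01  -0.998] tool y [-0.834  0.549  0.058] tool z [ 0.548  0.836 -0.026]
shift cm [ 7.73 -1.42  3.25] dist 8.51
turn about tool x -0.045 (jaw symmetric)
```

apply_moves(travel=[[0,0,0],[0,0,0],[0,0,0],[0,0,0],[0,0,0],[0,0,0],[0,0,0],[0,0,0]], turn=[[-0.124,0,0],[-0.124,0,0],[-0.124,0,0],[-0.124,0,0],[-0.124,0,0],[-0.124,0,0],[-0.124,0,0],[-0.124,0,0]], grip=[0.4,0.4,0.4,0.4,0.4,0.4,0.4,0.4])

```text
t: 8.65
eef_pos: [0.4045, -0.2074, 0.1037]
tool_rot: [0.365, -0.565, 0.404, 0.619]
contact_force: [-0.3, 0.2, 0.2]
gripper_width: 0.598
```

apply_moves(travel=[[0,0,0],[0,0,0],[0,0,0],[0,0,0],[0,0,0],[0,0,0],[0,0,0],[0,0,0]], turn=[[-0.124,0,0],[-0.124,0,0],[-0.124,0,0],[-0.124,0,0],[-0.124,0,0],[-0.124,0,0],[-0.124,0,0],[-0.124,0,0]], grip=[0.4,0.4,0.4,0.4,0.4,0.4,0.4,0.4])

```text
t: 9.32
eef_pos: [0.392, -0.2106, 0.0934]
tool_rot: [0.048, -0.662, 0.06, 0.746]
contact_force: [-0.5, -0.2, -0.6]
gripper_width: 0.601
```

Run:
```python
from station import status,eyes
from h import *
o=status.get_obs(); print(o["t"],o["gripper_width"],o["q"].round(2));
plan(o,.441,-.185,.035,-.537)
```

```text
9.3167 0.6007122578016425 [ 0.12  0.4   0.25  2.16 -0.07  0.7  -1.32]
tcp [ 0.392  -0.2106  0.0934] jaw heading -1.722 | tool x [-0.12  -0.008 -0.993] tool y [-0.15  -0.988  0.026] tool z [-0.981  0.153  0.118]
shift cm [ 5.18 -3.42 -5.11] dist 8.04
turn about tool x -1.185 (jaw symmetric)
```

apply_moves(travel=[[-0.3,0,-1],[-0.3,0,-1],[-0.3,0,-1],[-0.3,0,-1],[-0.3,0,-0.5],[-0.3,0,0],[-0.3,0,0],[-0.2,0,0]], turn=[[0,0.06,0],[0,0.06,0],[-0.12,0,0],[-0.12,0,0],[-0.12,0,0],[-0.12,0,0],[-0.12,0,0],[-0.12,0,0]], grip=[0.4,0.4,0.4,0.4,0.4,0.4,0.4,0.4])

```text
t: 9.98
eef_pos: [0.426, -0.217, 0.1027]
tool_rot: [-0.215, -0.664, -0.202, 0.687]
contact_force: [-0.7, -1.5, 0.2]
gripper_width: 0.599
```

Run:
```python
from station import status,eyes
from h import *
o=status.get_obs(); print(o["t"],o["gripper_width"],o["q"].round(2));
plan(o,.441,-.185,.06,-.537)
```

```text
9.9833 0.5987728384199473 [ 0.28  0.37  0.05  2.14  0.03  0.65 -0.67]
tcp [ 0.426  -0.217   0.1027] jaw heading -0.973 | tool x [-0.026 -0.027 -0.999] tool y [ 0.563 -0.827  0.008] tool z [-0.826 -0.562  0.037]
shift cm [ 4.14 -1.84 -3.19] dist 5.54
turn about tool x -0.436 (jaw symmetric)
```

apply_moves(travel=[[-0.1,0,0],[-0.1,0,0],[-0.1,0,0],[-0.1,0,0],[3.3,0,0],[3,0,0],[0.6,0,-0.5],[0,0,-0.8]], turn=[[-0.11,0,0],[-0.11,0,0],[-0.11,0,0],[-0.11,0,0],[0,0.03,0],[0,0,0],[0,0,0],[0,0,0]], grip=[0.4,0.4,0.4,0.4,0.4,0.4,0.4,0.4])

```text
t: 10.65
eef_pos: [0.4202, -0.2103, 0.0263]
tool_rot: [-0.352, -0.601, -0.363, 0.619]
contact_force: [0.1, 0.0, 0.3]
gripper_width: 0.597
```

Run:
```python
from station import status,eyes
from h import *
o=status.get_obs(); print(o["t"],o["gripper_width"],o["q"].round(2));
plan(o,.4593,-.1539,.034,-.537)
im=eyes.read_camera("top"); cv2.imwrite("pics/a.png",cv2.resize(im[150:330,200:440,::-1],None,fx=3.3,fy=3.3))
see_mould(eyes,np.array([.536,-.025,-.537]),("top","scene"))
```

```text
10.65 0.5973337415582566 [ 0.38  0.52 -0.06  2.17  0.09  0.49 -0.27]
tcp [ 0.4202 -0.2103  0.0263] jaw heading -0.512 | tool x [-0.031  0.    -1.   ] tool y [ 0.871 -0.49  -0.027] tool z [-0.489 -0.872  0.015]
shift cm [-0.89  0.62 -6.82] dist 6.91
turn about tool x 0.025 (jaw symmetric)
top 0.94 area/pred 0.98 world [ 0.5375 -0.0223 -0.5401] press [-0.1825 -0.1405 -0.4411] cost 0.028
scene 0.82 area/pred 0.93 world [ 0.5347 -0.0268 -0.5315] press [-0.1848 -0.1453 -0.4325] cost 0.064
```

View pics/a.png

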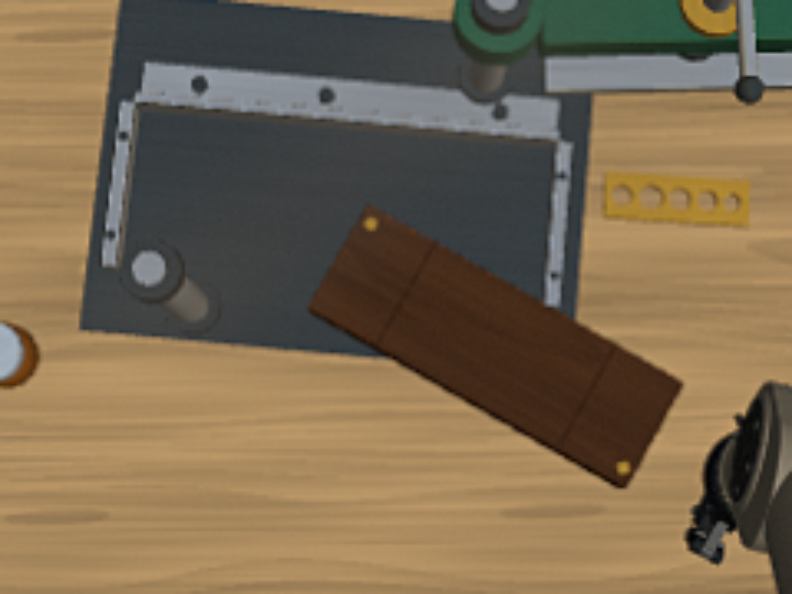

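apply_moves(travel=[[-0.5,0,-1.2],[-0.2,0,-1.2],[0,0,-1.2],[0,0,-1],[0,0,-0.8],[0,-0.1,-0.8],[0,-0.15,-0.8],[0,-0.15,-0.8]], turn=[[0.025,0.015,0.025],[0,0,0],[0,0,0],[0,0,0],[0,0,0],[0.01,0,0],[0.01,0,0],[0.01,0,0]], grip=[0.4,0.4,0.4,0.4,0.4,0.4,0.4,0.4])

```text
t: 11.57
eef_pos: [0.4623, -0.1418, 0.0419]
tool_rot: [0.345, 0.621, 0.336, -0.619]
contact_force: [-3.3, -5.3, 0.9]
gripper_width: 0.599
```

Run:
```python
from station import status,eyes
from h import *
o=status.get_obs(); print(o["t"],o["contact_force"].round(1),o["q"].round(2));
plan(o,.4593,-.1539,.034,-.54)
see_mould(eyes,np.array([.548,0,-.55]),("top","scene"))
```

```text
11.5667 [-3.3 -5.3  0.9] [ 0.2   0.49 -0.05  2.16  0.06  0.49 -0.46]
tcp [ 0.4623 -0.1418  0.0419] jaw heading -0.566 | tool x [ 0.008 -0.009 -1.   ] tool y [ 0.844 -0.536  0.011] tool z [-0.536 -0.844  0.004]
shift cm [0.8  0.39 1.18] dist 1.47
turn about tool x -0.026 (jaw symmetric)
top 0.97 area/pred 0.93 world [ 0.5499 -0.0037 -0.5692] press [-0.172  -0.1208 -0.4702] cost 0.07
scene 0.86 area/pred 0.96 world [ 0.5464 -0.0068 -0.5625] press [-0.1752 -0.1242 -0.4635] cost 0.03
```

apply_moves(travel=[[0.2,-0.25,-0.8],[0.2,-0.25,-0.8],[0.1,-0.25,-0.8],[0,-0.25,-0.8],[0,-0.25,-0.8]], turn=[[0.012,0,0],[0.012,0,0],[0.012,0,0],[0.012,0,0],[0.012,0,0]], grip=[0.4,0.4,0.4,0.4,0.4])

```text
t: 12.18
eef_pos: [0.4656, -0.1173, 0.038]
tool_rot: [-0.324, -0.626, -0.311, 0.638]
contact_force: [-6.3, -8.1, 6.2]
gripper_width: 0.6
```

```bash
cat > s.py <<'E'
import sys
from station import status,eyes
from h import *
o=status.get_obs(); print(o["t"],o["contact_force"].round(1),"q7",o["q"][6].round(2))
p0=from_press([float(v) for v in sys.argv[1:4]])
vs=see_mould(eyes,p0)
p,f=fit_mould(vs[:1],p0)
q=to_press(p); a=-q[2]; ax=np.array([np.sin(a),np.cos(a)]); n=np.array([np.cos(a),-np.sin(a)])
print("mould press",q.round(4),"left_end",(q[:2]+.15*ax).round(4),"boss clr",round((q[:2]-[-.166,.115])@n-.074,4),"cheek clr",round(([-.14,-.18]-q[:2])@n-.05,4),"corners",[(q[:2]+.05*i*n+.15*j*ax).round(3).tolist() for i,j in((1,1),(-1,1),(-1,-1),(1,-1))])
t=rot(p[2]).T@(o["eef_pos"][:2]-p[:2]); print("tcp in mould",t.round(4))
plan(o,*o["eef_pos"][:2],.034,p[2])
print("tcp press",to_press(np.r_[o["eef_pos"][:2],0])[:2].round(4))
E
python3 s.py -.155 -.09 -.5
```

```text
12.1833 [-6.3 -8.1  6.2] q7 -0.59
top 0.59 area/pred 0.89 world [ 0.5636  0.0147 -0.6373] press [-0.1602 -0.1011 -0.5383] cost 0.12
scene 0.68 area/pred 0.98 world [ 0.5592  0.011  -0.6321] press [-0.1642 -0.1053 -0.5331] cost 0.031
mould press [-0.1602 -0.1011 -0.5383] left_end [-0.0833  0.0277] boss clr 0.0418 cheek clr 0.0078 corners [[-0.04, 0.002], [-0.126, 0.053], [-0.28, -0.204], [-0.194, -0.256]]
tcp in mould [-0.0002 -0.1644]
tcp [ 0.4656 -0.1173  0.038 ] jaw heading -0.639 | tool x [-0.007 -0.023 -1.   ] tool y [ 0.803 -0.596  0.008] tool z [-0.596 -0.802  0.023]
shift cm [ 0.4  -0.   -0.01] dist 0.4
turn about tool x -0.002 (jaw symmetric)
tcp press [-0.2447 -0.2422]
```

apply_moves(travel=[[0.1,-0.3,-0.8],[0.1,-0.3,-0.8],[0,-0.3,-0.8],[0,-0.3,-0.8],[0,-0.3,-0.8],[0,-0.3,-0.8],[0,-0.3,-0.8]], turn=[[0,0,0],[0,0,0],[0,0,0],[0,0,0],[0,0,0],[-0.01,0,0],[-0.01,0,0]], grip=[0.4,0.4,0.4,0.4,0.4,0.4,0.4])

```text
t: 12.97
eef_pos: [0.4729, -0.0843, 0.0367]
tool_rot: [-0.324, -0.619, -0.304, 0.647]
contact_force: [-4.6, -10.8, 7.2]
gripper_width: 0.6
```

```bash
python3 s.py -.15 -.06 -.53
```

```text
12.9667 [ -4.6 -10.8   7.2] q7 -0.7
top 0.79 area/pred 0.83 world [ 0.5758  0.0434 -0.6721] press [-0.1509 -0.0714 -0.5731] cost 0.202
scene 0.96 area/pred 0.95 world [ 0.5712  0.0379 -0.671 ] press [-0.1549 -0.0773 -0.572 ] cost 0.053
mould press [-0.1509 -0.0714 -0.5731] left_end [-0.0696  0.0546] boss clr 0.0397 cheek clr 0.0181 corners [[-0.028, 0.028], [-0.112, 0.082], [-0.274, -0.17], [-0.19, -0.225]]
tcp in mould [-0.001 -0.164]
tcp [ 0.4729 -0.0843  0.0367] jaw heading -0.65 | tool x [-0.023 -0.044 -0.999] tool y [ 0.796 -0.605  0.008] tool z [-0.605 -0.795  0.049]
shift cm [ 0.27 -0.   -0.01] dist 0.27
turn about tool x 0.022 (jaw symmetric)
tcp press [-0.2406 -0.2086]
```

apply_moves(travel=[[0.1,0,-0.9],[0.1,0,-0.9],[0,0,-0.9],[0,0,-0.9],[0,0,-0.9],[0,0,-0.9],[0,0,-0.9]], turn=[[-0.02,0.02,0],[-0.02,0.02,0],[-0.02,0,0],[-0.02,0,0],[-0.02,0,0],[-0.02,0,0],[-0.02,0,0]], grip=[0.4,0.4,0.4,0.4,0.4,0.4,0.4])

```text
t: 13.75
eef_pos: [0.4951, -0.0617, 0.0353]
tool_rot: [-0.354, -0.602, -0.341, 0.629]
contact_force: [-6.6, -11.6, 9.1]
gripper_width: 0.6
```

```bash
python3 s.py -.135 -.04 -.5
```

```text
13.75 [ -6.6 -11.6   9.1] q7 -0.64
top 0.59 area/pred 0.85 world [ 0.5911  0.0718 -0.6346] press [-0.1385 -0.0415 -0.5356] cost 0.174
scene 0.73 area/pred 0.98 world [ 0.5893  0.0693 -0.6263] press [-0.14   -0.0442 -0.5273] cost 0.039
mould press [-0.1385 -0.0415 -0.5356] left_end [-0.062   0.0874] boss clr 0.0295 cheek clr 0.0194 corners [[-0.019, 0.062], [-0.105, 0.113], [-0.258, -0.145], [-0.172, -0.196]]
tcp in mould [ 0.0019 -0.1644]
tcp [ 0.4951 -0.0617  0.0353] jaw heading -0.543 | tool x [-0.024 -0.035 -0.999] tool y [ 0.856 -0.516 -0.002] tool z [-0.516 -0.856  0.042]
shift cm [ 0.13  0.   -0.01] dist 0.13
turn about tool x 0.092 (jaw symmetric)
tcp press [-0.2208 -0.1839]
```

apply_moves(travel=[[0,-0.25,-0.9],[0,-0.25,-0.9],[0,-0.25,-0.9],[0,-0.25,-0.9],[0,-0.25,-0.9],[0,-0.25,-0.9],[0,-0.25,-0.9]], turn=[[-0.01,0.02,0],[-0.01,0.02,0],[-0.01,0,0],[-0.01,0,0],[-0.01,0,0],[-0.01,0,0],[-0.01,0,0]], grip=[0.4,0.4,0.4,0.4,0.4,0.4,0.4])

```text
t: 14.53
eef_pos: [0.5049, -0.0219, 0.0352]
tool_rot: [-0.364, -0.6, -0.357, 0.616]
contact_force: [-3.8, -9.4, 5.6]
gripper_width: 0.602
```

```bash
python3 s.py -.13 -.02 -.5
```

```text
14.5333 [-3.8 -9.4  5.6] q7 -0.66
top 0.63 area/pred 0.84 world [ 0.6064  0.1112 -0.6551] press [-0.1271 -0.0009 -0.5561] cost 0.194
scene 0.58 area/pred 1.0 world [ 0.6031  0.1083 -0.6584] press [-0.1302 -0.0041 -0.5594] cost 0.049
mould press [-0.1271 -0.0009 -0.5561] left_end [-0.048   0.1265] boss clr 0.0202 cheek clr 0.0336 corners [[-0.005, 0.1], [-0.09, 0.153], [-0.249, -0.102], [-0.164, -0.155]]
tcp in mould [ 0.0006 -0.1673]
tcp [ 0.5049 -0.0219  0.0352] jaw heading -0.501 | tool x [-0.015 -0.019 -1.   ] tool y [ 0.877 -0.48  -0.004] tool z [-0.48  -0.877  0.024]
shift cm [ 0.12  0.   -0.  ] dist 0.12
turn about tool x 0.154 (jaw symmetric)
tcp press [-0.215  -0.1433]
```

apply_moves(travel=[[0,0,2],[-1,0,2],[-3.5,0,0],[-3,0,0],[-0.3,0,0],[-0.1,0,0],[-0.1,0,0],[-0.1,0,0]], turn=[[0,0,0],[0,0,0],[0,0,0],[0.12,0,0],[0.12,0,0],[0.12,0,0],[0.12,0,0],[0.12,0,0]], grip=[0.4,0.4,1,1,1,1,1,1])

```text
t: 15.4
eef_pos: [0.4881, -0.0582, 0.1224]
tool_rot: [-0.163, -0.684, -0.154, 0.694]
contact_force: [-0.3, 0.5, -0.4]
gripper_width: 0.003
```

apply_moves(travel=[[-0.1,0,0],[-0.1,0,0],[-0.1,0,0],[-0.1,0,0],[-0.1,0,0]], turn=[[0.12,0,0],[0.12,0,0],[0.12,0,0],[0.12,0,0],[0.1,0,0]], grip=[1,1,1,1,1])

```text
t: 15.82
eef_pos: [0.4899, -0.0588, 0.1296]
tool_rot: [0.049, -0.703, 0.059, 0.707]
contact_force: [0.6, 0.2, 0.7]
gripper_width: 0.003
```

```bash
python3 s.py -.128 -.002 -.556
python3 - <<'E'
from station import status
from h import *
plan(status.get_obs(),.4646,.0746,.035,-1.67)
E
```

```text
15.8167 [0.6 0.2 0.7] q7 -1.64
top 0.83 area/pred 1.0 world [ 0.6059  0.1125 -0.6601] press [-1.278e-01  4.000e-04 -5.611e-01] cost 0.031
scene 0.86 area/pred 0.97 world [ 0.6033  0.1081 -0.6604] press [-0.1299 -0.0043 -0.5614] cost 0.037
mould press [-1.278e-01  4.000e-04 -5.611e-01] left_end [-0.048   0.1274] boss clr 0.0193 cheek clr 0.0357 corners [[-0.006, 0.101], [-0.09, 0.154], [-0.25, -0.1], [-0.165, -0.153]]
tcp in mould [ 0.0134 -0.2065]
tcp [ 0.4899 -0.0588  0.1296] jaw heading -1.724 | tool x [-0.006 -0.014 -1.   ] tool y [-0.152 -0.988  0.015] tool z [-0.988  0.153  0.004]
shift cm [ 9.55 -0.14 -0.04] dist 9.56
turn about tool x -1.064 (jaw symmetric)
tcp press [-0.2263 -0.1815]
tcp [ 0.4897 -0.0587  0.1293] jaw heading -1.714 | tool x [-0.006 -0.014 -1.   ] tool y [-0.143 -0.99   0.015] tool z [-0.99   0.143  0.004]
shift cm [  9.26 -12.97   4.35] dist 16.52
turn about tool x -0.044 (jaw symmetric)
```

apply_moves(travel=[[0,-3.4,1.3],[0,-3.4,1.3],[0,-3.4,1.3],[0,-3,0.8],[3,0,0],[3,0,0],[2.5,0,0],[0.3,0,0]], turn=[[-0.04,0,0],[0,0,0],[0,0,0],[0,0,0],[0,0,0],[0,0,0],[0,0,0],[0,0,0]], grip=[1,1,1,1,1,1,1,1])

```text
t: 16.68
eef_pos: [0.4609, 0.0838, 0.0396]
tool_rot: [-0.024, 0.709, -0.03, -0.704]
contact_force: [-0.8, -1.0, 0.1]
gripper_width: -0.0
```

```bash
python3 s.py -.128 -.002 -.556
```

```text
16.6833 [-0.8 -1.   0.1] q7 -1.86
top 0.9 area/pred 0.9 world [ 0.6073  0.1111 -0.6438] press [-0.1262 -0.0009 -0.5448] cost 0.109
scene 0.74 area/pred 0.93 world [ 0.6005  0.1056 -0.6583] press [-0.1324 -0.0071 -0.5593] cost 0.071
mould press [-0.1262 -0.0009 -0.5448] left_end [-0.0484  0.1274] boss clr 0.0201 cheek clr 0.031 corners [[-0.006, 0.101], [-0.091, 0.153], [-0.247, -0.103], [-0.161, -0.155]]
tcp in mould [-0.1008 -0.1097]
tcp [0.4609 0.0838 0.0396] jaw heading -1.647 | tool x [ 0.006 -0.009 -1.   ] tool y [-0.076 -0.997  0.008] tool z [-0.997  0.076 -0.006]
shift cm [ 0.56 -0.    0.  ] dist 0.56
turn about tool x -1.003 (jaw symmetric)
tcp press [-0.2692 -0.0425]
```

apply_moves(travel=[[0.2,0.6,-1],[0.2,0.6,-1],[0,0.6,-1],[0,0.6,-1],[0,0.5,-0.9],[0,0.5,-0.9],[0,0.4,-0.9],[0,0.4,-0.9]], turn=[[0,0,0],[0,0,0],[0,0,0],[0,0,0],[0,0,0],[0,0,0],[0,0,0],[0,0,0]], grip=[1,1,1,1,1,1,1,1])

```text
t: 17.55
eef_pos: [0.5411, 0.0287, 0.0441]
tool_rot: [-0.027, 0.71, -0.031, -0.703]
contact_force: [-3.9, 1.1, 1.1]
gripper_width: -0.001
```

```bash
python3 s.py -.12 -.002 -.4
```

```text
17.55 [-3.9  1.1  1.1] q7 -1.72
top 0.81 area/pred 0.63 world [ 0.6365  0.1033 -0.3604] press [-0.0964 -0.0057 -0.2614] cost 0.602
scene 0.93 area/pred 0.98 world [ 0.6345  0.0938 -0.3674] press [-0.0974 -0.0155 -0.2684] cost 0.067
mould press [-0.0964 -0.0057 -0.2614] left_end [-0.0577  0.1392] boss clr 0.0244 cheek clr -0.0471 corners [[-0.009, 0.126], [-0.106, 0.152], [-0.183, -0.138], [-0.087, -0.164]]
tcp in mould [-0.063  -0.1034]
tcp [0.5411 0.0287 0.0441] jaw heading -1.652 | tool x [ 0.009 -0.007 -1.   ] tool y [-0.081 -0.997  0.006] tool z [-0.997  0.081 -0.01 ]
shift cm [ 1.01 -0.01  0.01] dist 1.01
turn about tool x -1.292 (jaw symmetric)
tcp press [-0.184  -0.0894]
```

apply_moves(travel=[[0.4,0.1,-0.9],[0.4,0.1,-0.9],[0.1,0,-0.9],[0,0,-0.9],[0,0,-0.8]], turn=[[0,0,0],[0,0,0],[0,0,0],[0,0,0],[0,0,0]], grip=[1,1,1,1,1])

```text
t: 18.17
eef_pos: [0.5722, 0.0249, 0.0331]
tool_rot: [0.024, -0.701, 0.03, 0.712]
contact_force: [-9.2, -0.7, 6.3]
gripper_width: -0.001
```

```bash
python3 s.py -.085 -.01 -.1
```

```text
18.1667 [-9.2 -0.7  6.3] q7 -1.7
top 0.7 area/pred 0.58 world [ 0.6537  0.1024 -0.2224] press [-0.0792 -0.0049 -0.1234] cost 0.738
scene 0.88 area/pred 0.96 world [ 0.6526  0.0988 -0.2212] press [-0.08   -0.0086 -0.1222] cost 0.034
mould press [-0.0792 -0.0049 -0.1234] left_end [-0.0608  0.1439] boss clr 0.0269 cheek clr -0.0888 corners [[-0.011, 0.138], [-0.11, 0.15], [-0.147, -0.148], [-0.048, -0.16]]
tcp in mould [-0.0624 -0.0935]
tcp [0.5722 0.0249 0.0331] jaw heading -1.648 | tool x [-0.017 -0.007 -1.   ] tool y [-0.077 -0.997  0.009] tool z [-0.997  0.077  0.016]
shift cm [-0.09  0.    0.  ] dist 0.09
turn about tool x -1.426 (jaw symmetric)
tcp press [-0.1526 -0.0901]
```

apply_moves(travel=[[0,0,-0.9],[0,0,-0.9],[0,0,-0.8],[0,0,2],[0,0,1.5],[0,-3.7,0],[0,-3.7,0],[0,0,0]], turn=[[0,0,0],[0,0,0],[0,0,0],[0,0,0],[0,0,0],[0.02,0,0],[0,0,0],[0,0,0]], grip=[1,1,1,1,0,0,0,0])

```text
t: 19.03
eef_pos: [0.5691, 0.1004, 0.0343]
tool_rot: [0.034, -0.701, 0.039, 0.711]
contact_force: [0.7, 1.3, -0.2]
gripper_width: 0.559
```

```bash
python3 s.py -.075 -.01 -.04
```

```text
19.0333 [ 0.7  1.3 -0.2] q7 -1.84
top 0.86 area/pred 0.71 world [ 0.6647  0.1046 -0.1317] press [-0.0684 -0.0017 -0.0327] cost 0.412
scene 0.61 area/pred 0.96 world [ 0.6644  0.1016 -0.1403] press [-0.0685 -0.0047 -0.0413] cost 0.053
mould press [-0.0684 -0.0017 -0.0327] left_end [-0.0635  0.1482] boss clr 0.0273 cheek clr -0.1157 corners [[-0.014, 0.147], [-0.113, 0.15], [-0.123, -0.15], [-0.023, -0.153]]
tcp in mould [-0.0942 -0.0167]
tcp [0.5691 0.1004 0.0343] jaw heading -1.673 | tool x [-0.014 -0.007 -1.   ] tool y [-0.102 -0.995  0.008] tool z [-0.995  0.102  0.014]
shift cm [ 0.03 -0.   -0.  ] dist 0.03
turn about tool x -1.541 (jaw symmetric)
tcp press [-0.1631 -0.0153]
```

apply_moves(travel=[[0.4,0,0],[0.4,0,-0.8],[0,0,-0.8],[0,0,-0.8],[0,0,-0.8],[0,0,-0.8],[0,0,-0.8],[0,0,-0.7]], turn=[[0,0,0],[0,0,0],[0,0,0],[0,0,0],[0,0,0],[0,0,0],[0,0,0],[0,0,0]], grip=[0,0,0,0,0,0,0,0])

```text
t: 19.9
eef_pos: [0.6141, 0.0793, 0.0225]
tool_rot: [0.034, -0.689, 0.046, 0.722]
contact_force: [-31.0, 3.2, 23.6]
gripper_width: 1.003
```

```bash
python3 s.py -.06 -.008 -.02
```

```text
19.9 [-31.    3.2  23.6] q7 -1.8
top 0.6 area/pred 0.53 world [ 0.6784  0.1028 -0.1011] press [-0.0546 -0.0022 -0.0021] cost 0.886
scene 0.9 area/pred 0.85 world [ 0.6717  0.0977 -0.142 ] press [-0.0608 -0.0079 -0.043 ] cost 0.176
mould press [-0.0546 -0.0022 -0.0021] left_end [-0.0543  0.1478] boss clr 0.0376 cheek clr -0.135 corners [[-0.004, 0.148], [-0.104, 0.148], [-0.105, -0.152], [-0.005, -0.152]]
tcp in mould [-0.0617 -0.0298]
tcp [0.6141 0.0793 0.0225] jaw heading -1.684 | tool x [-0.048 -0.015 -0.999] tool y [-0.113 -0.993  0.02 ] tool z [-0.992  0.114  0.046]
shift cm [-1.15  0.02  0.05] dist 1.15
turn about tool x 1.559 (jaw symmetric)
tcp press [-0.1163 -0.0318]
```

apply_moves(travel=[[-0.1,0,0.8],[-0.3,0,1.5],[-1,0,1.5],[-3,0,1],[-3.5,0,1],[-3.5,0,3],[-2,0,3],[0,0,3]], turn=[[0,0,0],[0,0,0],[0,0,0],[0,0,0],[0,0,0],[0,0,0],[0,0,0],[0,0,0]], grip=[0,0,0,0,0,0,0,0])

```text
t: 20.77
eef_pos: [0.4803, 0.0954, 0.163]
tool_rot: [0.036, -0.691, 0.049, 0.721]
contact_force: [1.2, 0.8, 0.3]
gripper_width: 0.998
```

```bash
python3 s.py -.055 -.008 -.02;  python3 - <<'E'
from station import eyes
import cv2
im=eyes.read_camera("top")[:,:,::-1]
cv2.imwrite("pics/b.png",cv2.resize(im[150:290,210:400],None,fx=4.2,fy=4.2,interpolation=cv2.INTER_CUBIC))
E
```

```text
20.7667 [1.2 0.8 0.3] q7 -1.95
top 0.66 area/pred 0.98 world [ 0.679   0.1027 -0.1022] press [-0.054  -0.0021 -0.0032] cost 0.039
scene 0.55 area/pred 0.83 world [ 0.6707  0.0957 -0.1431] press [-0.0616 -0.01   -0.0441] cost 0.192
mould press [-0.054  -0.0021 -0.0032] left_end [-0.0535  0.1479] boss clr 0.0384 cheek clr -0.1354 corners [[-0.004, 0.148], [-0.104, 0.148], [-0.104, -0.152], [-0.004, -0.152]]
tcp in mould [-0.1969 -0.0276]
tcp [0.4803 0.0954 0.163 ] jaw heading -1.691 | tool x [-0.043 -0.015 -0.999] tool y [-0.12  -0.993  0.02 ] tool z [-0.992  0.121  0.041]
shift cm [12.88 -0.26 -0.53] dist 12.9
turn about tool x 1.552 (jaw symmetric)
tcp press [-0.251 -0.029]
```

View pics/b.png

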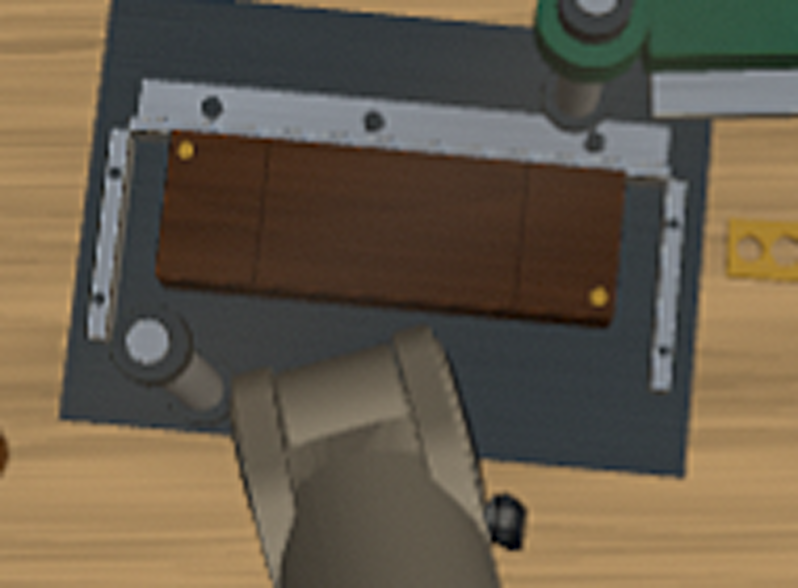

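apply_moves(travel=[[-3,1,0],[-3,1,0],[-3,1,-2],[0,0,-3],[0,0,-3],[0,0,-3],[0,0,0]], turn=[[0,0.02,0],[0,0.02,0],[0,0,0],[0,0,0],[0,0,0],[0,0,0],[0,0,0]], grip=[0,0,0,0,0,0,0])

```text
t: 21.6
eef_pos: [0.5982, 0.0487, 0.2498]
tool_rot: [0.033, -0.703, 0.053, 0.708]
contact_force: [0.4, -0.1, -0.5]
gripper_width: 1.001
```

Run:
```python
from station import status,eyes
from h import *
o=status.get_obs(); k=eyes.calibration("wrist"); im=eyes.read_camera("wrist")
T=k["T_tool_cam"]; Rt=quat(o["tool_rot"]).as_matrix()
c=Cam(k,o["eef_pos"]+Rt@T[:3,3],Rt@T[:3,:3]); print(c.p.round(3),c.R[:,2].round(3))
np.savez("w.npz",p=c.p,R=c.R)
big=im[:,:,::-1].copy()
cv2.imwrite("pics/w.png",big)
F=np.array([from_press([0,y,0])[:2] for y in(.16,0,-.16)])
for z in(0,.036): print(z,c.project(np.c_[F,np.full(3,z)]).round())
```

```text
[0.679 0.043 0.372] [-0.32   0.012 -0.947]
0 [[ 93.  88.]
 [247.  80.]
 [405.  77.]]
0.036 [[ 70.  85.]
 [240.  75.]
 [415.  72.]]
```

View pics/w.png

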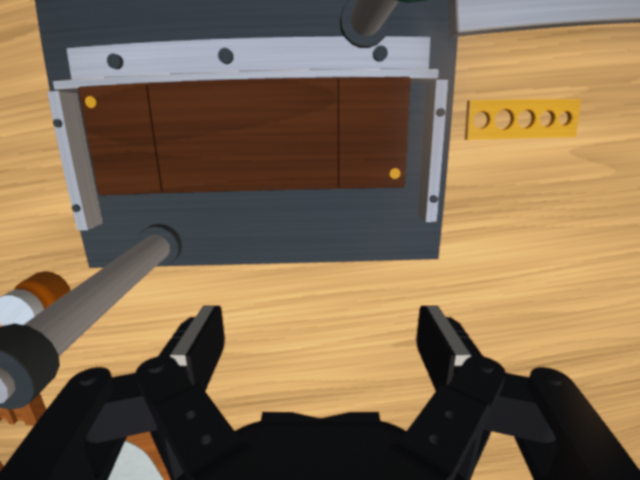

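Run:
```python
from station import eyes
from h import *
w=np.load("w.npz"); k=eyes.calibration("wrist"); c=Cam(k,w["p"],w["R"])
W=c.to_world([(80,87),(409,77.5),(405,187),(98,195)],.048)
p,e=fit2d(np.array([(.05,.15),(.05,-.15),(-.05,-.15),(-.05,.15)]),W)
print(p,to_press(p).round(4),(e*1e3).round(1).tolist())
P=from_press([0,0,0]); 
for x in(0,-.004,-.008): print(x,c.project([[*from_press([x,0,0])[:2],.048]]).round(1))
im=cv2.imread("pics/w.png")[55:115,40:240]
im2=cv2.imread("pics/w.png")[55:115,250:450]
cv2.imwrite("pics/w2.png",np.vstack([cv2.resize(i,None,fx=4,fy=4,interpolation=cv2.INTER_CUBIC) for i in(im,im2)]))
```

```text
[ 0.6783488   0.10147849 -0.10658434] [-0.0546 -0.0034 -0.0076] [[1.2, 3.0], [0.6, -2.8], [-1.2, -1.0], [-0.7, 0.8]]
0 [[237.3  72.9]]
-0.004 [[237.6  77.8]]
-0.008 [[238.   82.7]]
```

View pics/w2.png

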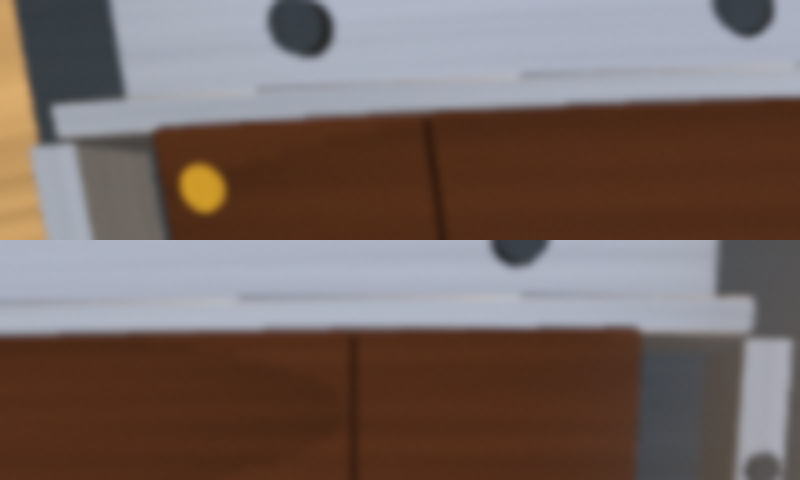

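apply_moves(travel=[[-1,3,2],[-1,3,2],[-1,3,2],[0,3,2],[0,3,0],[0,0,0],[0,0,0]], turn=[[0,0,0],[0,0,0],[0,0,0],[0,0,0],[0,0,0],[0,0,0],[0,0,0]], grip=[0,0,0,0,0,0,0])

```text
t: 22.23
eef_pos: [0.4936, -0.0943, 0.2797]
tool_rot: [0.032, -0.699, 0.054, 0.713]
contact_force: [0.5, 0.7, 0.2]
gripper_width: 1.002
```

```bash
python3 s.py -.052 -.003 -.005
python3 - <<'E'
from station import eyes,status,bot
for t in ("gum_pot","ring_gauge","mallet","spray_bottle"): print(t,[(round(float(d['score']),2),d['rect']) for d in eyes.masks_of(t,"top")[:1]])
print(abs(status.get_obs()["joint_vel"]).max())
bot.hand_in()
E
```

```text
22.2333 [0.5 0.7 0.2] q7 -1.6
top 0.72 area/pred 0.95 world [ 0.6786  0.1027 -0.0981] press [-0.0545 -0.0022  0.0009] cost 0.055
scene 0.78 area/pred 0.81 world [ 0.6717  0.0977 -0.1664] press [-0.0608 -0.0079 -0.0674] cost 0.206
mould press [-0.0545 -0.0022  0.0009] left_end [-0.0546  0.1478] boss clr 0.0374 cheek clr -0.1357 corners [[-0.005, 0.148], [-0.105, 0.148], [-0.104, -0.152], [-0.004, -0.152]]
tcp in mould [-0.1648 -0.2141]
tcp [ 0.4936 -0.0943  0.2797] jaw heading -1.693 | tool x [-0.022 -0.029 -0.999] tool y [-0.122 -0.992  0.032] tool z [-0.992  0.123  0.018]
shift cm [24.56 -0.78 -0.44] dist 24.57
turn about tool x 1.547 (jaw symmetric)
tcp press [-0.219  -0.2165]
gum_pot [(0.62, [186.2, 245.6, 213.0, 267.4])]
ring_gauge [(0.94, [383.9, 199.7, 422.7, 217.4])]
mallet [(0.74, [505.4, 249.2, 542.9, 338.9])]
spray_bottle []
0.004589014941002199
the job is handed in; nothing more can be done
```

The mould is on the press bed, up against the back fence and between the end cheeks, and the job was handed in at about 22 s of the 72 s. No verdict is reported.

**What I did:** I turned the mould with closed fingertips, then pushed its right end in at an angle with two fingers. The left end tucked in behind the column at press x ≈ -0.048 m, y ≈ +0.127 m, angle 0.56 rad. Then I pushed the right end round and squared it against the fence with the open fingers.

**Last checks:**
- **Position:** the top camera puts the mould at press x ≈ -0.0545 m, y ≈ -0.002 m, angle about 0.001 rad. All three are inside the limits. The wrist close-up shows it about 1 mm from the fence at both ends, and the push stalled against the fence at about 31 N.
- **Robot:** the arm is clear and at rest, with about 0 N at the wrist.
- **Other things:** the gum pot, ring gauge and mallet are where they were at the start, to within a few pixels.

**Checks that failed or disagreed:**
- **Scene camera:** its fit disagrees (x ≈ -0.061 m, angle ≈ -0.07 rad). I discounted it because the fit was poor (cost 0.2 against 0.05 for the top camera), probably because the press hides part of the mould from there.
- **Fence gap:** the top camera fit implies a gap of about 4 mm to the fence and the wrist close-up about 1 mm; both are inside the 8 mm allowed.
- **Spray bottle:** it was not found in the final picture. The arm never went near it.
- **Oil can and open mould:** I did not check these again at the end. The arm never went near them.

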